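Pin the engine level and dip its oil

TASK

The small scooter engine has been turned level on its bench stand: take the loose lock pin out of the wooden block, push it down through the hole in the stand's pivot housing until its shoulder sits on the housing, and let go of it. Then check the oil: pick up the dipstick from the bench, slide it into the engine's filler neck until its collar stops on the mouth, draw it right out, and finish still holding it in the gripper, steady and level for reading, clear of everything and at least 120 mm above the bench. Keep the tip of the dipstick from pointing upwards at any time, or the oil runs back to the handle, and leave the other things on the bench and in the block as they are.

Things in the scene. Friction and masses are not known exactly. Their poses are not given: they have to be found in the camera images.
- stand: Steel engine stand fixed to the bench; origin on the bench, z up. In its axes: a 60 mm square post at y 150 to 210 mm carries a grey pivot housing, x -35 to 35, y 70 to 210, flat top 179 mm up. A shaft along y, 145 mm up, turns in it and carries a grey face plate (130 mm square, y 35 to 45) and a small engine whose right side faces +x and whose cylinder points to -y.
- lock_hole (a point): Centre of the mouth of the vertical lock hole in the top face of the pivot housing, x 0, y 110 mm of the stand, 179 mm above the bench; axes as the stand. The hole is 12 mm wide with a 2 mm chamfer and goes on straight through the pivot shaft (same size) and the housing floor (14 mm wide), 66 mm in all, open below.
- engine (a joint): Roll of the engine about the stand's y axis, rad; 0 = level, lock holes in line. Starts at 0; held by friction of about 4 N m until pinned. Engine in the stand's axes: crankcase x -75 to 75 (round side covers to 98, at y -143 to -27), y -135 to 20, top 210 mm up; finned cylinder and head 110 mm wide, y -135 to -257, with an inlet pipe on top (y -150 to -228), up to 250 mm high.
- filler_mouth (a point): Centre of the flat mouth of the aluminium oil filler neck on the engine's right side, x 104, y -12 mm of the stand, 198 mm up. The neck is a straight tube 27 to 30 mm outside, 14 mm bore, 42 mm long, with clear space inside the engine beyond. z of this frame points out along the bore, leaning 50 degrees from vertical (40 above level) towards the stand's +x; its y is the stand's y.
- lockpin: Loose steel lock pin, 116 mm long, upright in an end hole of the wooden block: shank 10 mm thick and 70 mm long with a chamfered tip, then a shoulder disc 26 mm wide and 6 mm thick, then a round knurled grip 18 mm thick and 40 mm long. About 130 g. Origin at the tip, z along the pin towards the grip. It stands 40 mm deep in its hole, with up to 2 degrees of play.
- pin_shoulder (a point): Centre of the underside of the lock pin's shoulder, 70 mm above its tip; axes as the pin.
- pin_grip (a point): On the pin's axis, 98 mm above its tip, about the middle of its round grip; the grip runs from 22 mm below this point to 18 mm above it.
- dipstick: Dipstick lying level on the bench, x along the rod to the tip. Square black grip 24 x 24 mm, x -48 to -6; round collar 24 mm wide, x -6 to 0; seal plug 10.4 mm thick to x 11; steel rod 6 mm thick to x 83. 70 g, balanced near x -18. Origin at the collar's front face, on the bench below the axis (axis at z 12 mm). The grip's flat sides face +-y and +-z.
- dip_grip (a point): Middle of the dipstick's square grip, on the axis; axes as the dipstick.
- dip_collar (a point): On the dipstick's axis at the front face of the collar, the face that stops on the filler mouth.
- dip_tip (a point): Tip of the dipstick's rod, 83 mm beyond the collar's front face.
- pinblock: Fixed wooden block 150 x 60 x 45 mm high with three holes 11.5 mm wide and 40 mm deep along its x at -45, 0 and 45 mm. The lock pin stands in one end hole, a plain drift in the other; the middle one is empty. Origin at the centre of its underside.
- drift: Plain steel drift, 10 mm thick and 112 mm long without shoulder or grip, upright in the other end hole of the block. Bystander. Origin at its lower end.
- sprocket_big: Matte black sprocket, 145 mm wide and 6 mm thick, lying flat. Bystander. Origin at the centre of its underside.
- sprocket_small: Matte black sprocket, 73 mm wide and 6 mm thick, lying flat. Bystander. Origin at the centre of its underside.
- spring_compressor: Steel clutch spring compressor: two 90 mm discs on three posts with a screw and cross bar on top, 98 mm high. Bystander. Origin at the centre of its underside.
Mind the look-alikes: they are no part of the job. There is more than one size of the pinblock; the one meant has the size given above. Of the things shaped like the dipstick, the black one is meant.

How it is judged:
By the outcome, as a careful person would: the job done as asked, in the order asked, and still so for the second after the job is handed in, while the arm keeps its last pose, push and grip.
It also fails if it takes over 72 s, if anything falls off the work surface, if the arm or the gripper's body presses on something with over 40 N, if the wrist force passes 120 N, or if a joint passes its speed limit or range.

ROBOT

A 6-joint arm with a two-finger parallel gripper is mounted at the origin on the work surface. World frame = base frame: x ahead of the robot, y to its left, z up, the work surface at z = 0. Lengths are in m, angles in rad, forces in N, time in s.
With the tool pointing down it reaches from about 0.375 to 0.9 m from the base axis. Payload 3.1 kg.
Tool frame: the origin (TCP) lies at the centre of the arm's flange, where the gripper is bolted on; the fingertips stand robot.tip_extent ahead of it and the grasp point (between the pads) lies 164 mm ahead of it (robot.tip_extent is the distance from the TCP to the fingertips, in m); z points along the fingers, y is the line along which they close (so a half turn about z gives the same grasp; the last joint's range is limited). The gripper opens to 87 mm and grips with 3 to 60 N. Pads are 19 mm wide; open, the fingers measure 117 mm over their backs; the gripper's body (75 mm by 190 mm) begins 51 mm behind the grasp point.
Start: joints at [1.079, 0.527, 1.433, -0, 1.181, -0.178], TCP at [0.192, 0.595, 0.405] pointing down, gripper open.
Joint ranges: [-3.08, 3.08], [-0.75, 2.2], [0.22, 2.44], [-1.43, 4.57], [0, 2.65], [-2.85, 2.85]. Speed limits (rad/s): [2.79, 2.79, 3.14, 3.14, 3.14, 3.14].

INTERFACE

Orientations are given as a unit quaternion [x, y, z, w].
In Python, from rig import get_obs, camera, hand_in, cut_out, robot gives the robot as it stands.
- The arm moves only by the tool step_arm, never from a script. Its argument "rows" is a list of rows, each a list of 6 numbers: the shift along the world's x, y, z in m, then the turn, a rotation vector about the world's x, y, z in degrees. A call has 1 to 12 rows; each row shifts and turns the commanded pose from where the row before left it; what a row does not reach is not made up. A row lasts 1/8 s, in which the tool goes at most 62.5 mm and 10.7 degrees, less where a joint would pass 70% of its speed; a pose out of reach is approached as far as the arm can. A call is refused whole if a number of a shift passes 0.0625 or a number of a turn 10.7, either way. A call with a gripper value outside its range is refused whole. "jaw" is the finger opening in m, from 0 to 0.087, set as the call begins (left out, the last holds). The fingers move at their own pace and stop on an object; "squeeze" is the grip in N (left out, the last holds). Time passes only in rows, so rows that do not move let the fingers close. It gives the time, the measured TCP pose, the force, the opening and the grip force at its end, in the units of the state.
- get_obs(): the state, without advancing time (a new reading comes with each control period).
- camera(name): name is "scene" or "side" or "wrist"; returns a dict with "pixels" (400x640x3 uint8, blue, green, red), "depth" (400x640 float32, m along the optical axis (not along the pixel's ray), 0 where there is no reading), "fov_y" (degrees; the focal length in pixels is half the picture's height over the tangent of half this angle, whatever the lens; pixels are square), "cx", "cy" (the principal point, pixels), "k1" (the pictures are not rectified: a ray, as slopes to the right and down, at radius r is drawn at 1 + k1 r^2 times it, then the intrinsics apply), "extrinsics" (4x4, takes a point from camera to world coordinates); the wrist camera has in their place "mount" (4x4, takes a point from camera to tool coordinates, whose origin is the TCP and whose axes are the flange's). Camera axes: x right, y up, looking along -z (the intrinsics and any distortion apply to the point x, -y, -z); pixel columns grow to the right and rows downward; lengths in m; the calibration is good to about 2 mm. A picture is of the moment at which its call begins: read the wrist's pose just before it.
- hand_in(): hands the job in; it is judged then, once.
Trained networks look in the newest picture that a camera, given by its name, has taken for a name from the list of things; names that differ only in an ending like _2 or _b are one class to them, and where a whole thing is asked for, a point or a joint stands for the part that bears it (a point fixed in the world has none). Each returns a list of dicts, best first, with "confidence" (0 to 1); they miss things now and then, are a little off and sometimes report something else, mostly with a low value. They report only what shows in the picture. A call takes as long as a camera call. They do not tell look-alikes from the thing itself.
- cut_out(label, camera): "region" (400x640 bool, what is visible of it) and "extent" ([centre column, centre row, width, height] in pixels, round what is visible of it).
The state is a dict: "time": time; "q": joint angles; "joint_velocities": joint speeds; "joint_torque": joint torques, N m; "position": TCP position; "tool_rot": TCP orientation; "ft_force": force on the tool from outside, world axes, zero at the start; "moment": the same for the moment, N m; "grip_width": finger opening in m; "grip_force": force on a finger pad.
Only numpy, scipy, OpenCV 4.12 (cv2) and the standard library are available. Lean on these libraries where they do the work, as an engineer would, in place of code of your own. Each camera call takes 0.05 s, during which the arm holds its last target. There are 200 camera calls.

## Working session

There is one attempt and no reset: what is moved stays moved. The work goes in short steps, Python scripts to look and compute and a tool call to move; the robot and the scene stay as the last step left them, time stands still between calls to the robot, and variables do not carry over. Pictures are saved under pics/ and viewed, at most 10 in all, crops included, and the job is handed in when it is done.

Besides the shell and the picture viewer there is one more tool, called after "Emit:" by a JSON object that holds its "name" and its "arguments". step_arm: Moves the arm, as the interface text tells. Its arguments: {"type":"object","properties":{"rows":{"type":"array"},"jaw":{"type":"number"},"squeeze":{"type":"number"}},"required":["rows"]}

```bash
ls; mkdir -p pics; cat > h.py <<'E'
import numpy as np, cv2
from rig import get_obs, camera, hand_in, cut_out, robot
from scipy.spatial.transform import Rotation as R
def ext(c,obs=None):
    if "extrinsics" in c: return np.array(c["extrinsics"])
    T=np.eye(4);T[:3,:3]=R.from_quat(obs["tool_rot"]).as_matrix();T[:3,3]=obs["position"]
    return T@np.array(c["mount"])
def cloud(c,T):
    h,w=c["depth"].shape;f=h/2/np.tan(np.radians(c["fov_y"])/2)
    u,v=np.meshgrid(np.arange(w),np.arange(h))
    K=np.array([[f,0,c["cx"]],[0,f,c["cy"]],[0,0,1.]])
    x=(u-c["cx"])/f;y=(v-c["cy"])/f;xs,ys=x.copy(),y.copy()
    for _ in range(20):
        s=1+c["k1"]*(xs**2+ys**2);xs=x/s;ys=y/s
    d=c["depth"];P=np.stack([xs*d,-ys*d,-d],-1)
    W=P@T[:3,:3].T+T[:3,3];W[d<=0]=np.nan
    return W
def project(c,T,p):
    h,w=c["depth"].shape;f=h/2/np.tan(np.radians(c["fov_y"])/2)
    q=(np.asarray(p)-T[:3,3])@T[:3,:3];x=q[...,0]/-q[...,2];y=-q[...,1]/-q[...,2]
    s=1+c["k1"]*(x*x+y*y);return np.stack([c["cx"]+f*x*s,c["cy"]+f*y*s],-1)
E
cat > look.py <<'E'
from h import *
import pickle
o=get_obs();print(o["position"],o["tool_rot"],robot.tip_extent, o["time"])
S={}
for n in ["scene","side","wrist"]:
    c=camera(n);T=ext(c,o);W=cloud(c,T);S[n]=(c,T,W)
    print(n,c["fov_y"],c["k1"],T[:3,3].round(3),(-T[:3,2]).round(2))
    im=c["pixels"].copy()
    cv2.imwrite(f"pics/{n}0.png",im)
    for l in ["stand","engine","lockpin","dipstick","pinblock","drift","sprocket_big","spring_compressor"]:
        for r in cut_out(l,n)[:4]:
            m=r["region"];p=W[m];
            print(l,round(r["confidence"],2),np.round(r["extent"]),np.nanmedian(p,0).round(3),np.nanpercentile(p,2,axis=0).round(3),np.nanpercentile(p,98,axis=0).round(3))
pickle.dump(S,open("S0.pkl","wb"))
E
python3 look.py; python3 -c "
import cv2,numpy as np
cv2.imwrite('pics/both.png',cv2.resize(np.vstack([cv2.imread('pics/scene0.png'),cv2.imread('pics/side0.png')]),(480,600)))"
```

```text
pics
[0.19211991 0.59438218 0.40377279] [ 1.55750896e-01  9.87795776e-01 -1.02176184e-03 -3.44366455e-04] 0.1822 0.0
scene 57.639893123858215 -0.011089377001129655 [1.422 0.493 0.748] [-0.74 -0.43 -0.52]
stand 0.66 [344. 207. 152.  79.] [0.539 0.064 0.148] [ 0.401 -0.145  0.005] [0.642 0.269 0.214]
stand 0.45 [342. 196. 154.  60.] [0.583 0.025 0.185] [ 0.434 -0.131  0.092] [0.639 0.141 0.228]
engine 0.66 [342. 195. 153.  62.] [0.582 0.024 0.184] [ 0.399 -0.131  0.002] [0.639 0.141 0.229]
lockpin 0.52 [250. 195.   9.  10.] [ 0.493 -0.35   0.022] [ 0.455 -0.382  0.004] [ 0.51  -0.335  0.027]
lockpin 0.49 [414. 249.  11.  25.] [0.595 0.334 0.092] [0.484 0.306 0.002] [0.601 0.344 0.122]
dipstick 0.51 [248. 196.   9.  13.] [ 0.493 -0.35   0.023] [ 0.465 -0.376  0.009] [ 0.51  -0.334  0.027]
pinblock 0.84 [457. 289.  37.  39.] [0.628 0.465 0.032] [0.561 0.435 0.002] [0.668 0.495 0.036]
pinblock 0.61 [409. 280.  36.  51.] [0.675 0.342 0.045] [0.567 0.306 0.005] [0.711 0.366 0.048]
drift 0.62 [404. 270.   5.  25.] [0.683 0.336 0.085] [0.679 0.331 0.049] [0.686 0.34  0.117]
drift 0.28 [299. 2
[... 779 characters left out ...]
stick 0.68 [259. 311.  12.  35.] [ 0.369 -0.246  0.021] [ 0.357 -0.309 -0.003] [ 0.381 -0.2    0.026]
pinblock 0.92 [318. 168.  38.  16.] [0.664 0.313 0.041] [0.576 0.298 0.001] [0.708 0.361 0.051]
pinblock 0.68 [303. 154.  24.  12.] [0.603 0.447 0.028] [ 0.558  0.375 -0.001] [0.661 0.483 0.06 ]
drift 0.65 [303. 341.  31.  28.] [ 0.481 -0.37   0.022] [ 0.423 -0.409  0.004] [ 0.506 -0.348  0.027]
sprocket_big 0.96 [378. 311.  48.  43.] [ 0.686 -0.323  0.005] [ 0.624 -0.384 -0.001] [ 0.753 -0.255  0.009]
spring_compressor 0.95 [373. 209.  29.  38.] [0.775 0.05  0.062] [ 0.739  0.016 -0.001] [0.822 0.103 0.097]
wrist 60.47469386087202 -0.03853369646741942 [0.116 0.618 0.384] [ 0.28 -0.09 -0.96]
```

View pics/scene0.png

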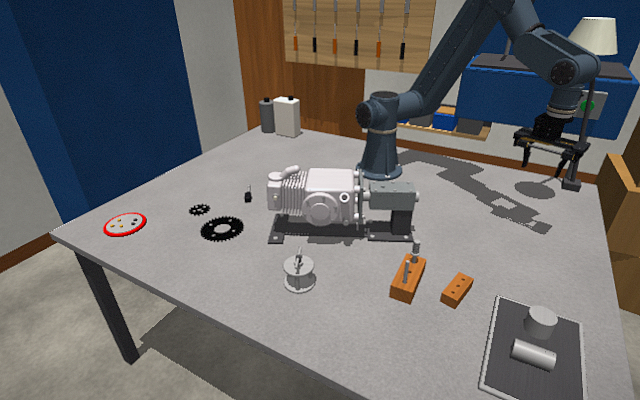

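View pics/side0.png

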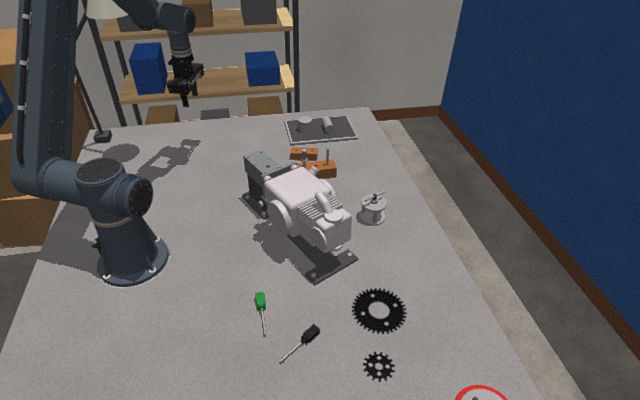

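```bash
cat > m.py <<'E'
from h import *
import pickle
S=pickle.load(open("S0.pkl","rb"))
for n in ["scene","side"]:
    c,T,W=S[n];P=W.reshape(-1,3);P=P[~np.isnan(P).any(1)]
    def box(x0,x1,y0,y1,z0,z1): return P[(P[:,0]>x0)&(P[:,0]<x1)&(P[:,1]>y0)&(P[:,1]<y1)&(P[:,2]>z0)&(P[:,2]<z1)]
    for nm,b in dict(pin=(.56,.63,.29,.37,.084,.13),shoulder=(.56,.63,.29,.37,.072,.083),drift=(.65,.72,.29,.37,.07,.13)).items():
        p=box(*b);print(n,nm,len(p),p.mean(0).round(4),p.min(0).round(3),p.max(0).round(3)) if len(p) else 0
    p=box(.53,.75,.27,.39,.040,.05);print(n,"block",len(p),cv2.minAreaRect(p[:,:2].astype(np.float32)) if len(p)else 0, np.median(p[:,2]))
    p=box(.3,.7,.0,.32,.174,.184);print(n,"housing",len(p),cv2.minAreaRect(p[:,:2].astype(np.float32)),p.min(0).round(3),p.max(0).round(3))
    p=box(.40,.54,-.44,-.32,.006,.04)
    if len(p): print(n,"black",len(p),p.mean(0),cv2.minAreaRect(p[:,:2].astype(np.float32)),np.percentile(p[:,2],[5,50,95]), np.linalg.svd(p[:,:2]-p[:,:2].mean(0),full_matrices=False)[2][0])
c,T,W=S["side"];im=c["pixels"]
a=cv2.resize(im[315:370,270:340],None,fx=5.6,fy=5.6,interpolation=cv2.INTER_CUBIC)
b=cv2.resize(im[140:300,235:365],None,fx=2.9,fy=2.9,interpolation=cv2.INTER_CUBIC)[:308]
b=cv2.resize(im[145:255,235:365],(364,308),interpolation=cv2.INTER_CUBIC)
d=cv2.resize(S["scene"][0]["pixels"][155:305,260:480],(760,518)[:2],interpolation=cv2.INTER_CUBIC)[:290]
d=cv2.resize(S["scene"][0]["pixels"][235:305,380:480],(400,280),interpolation=cv2.INTER_CUBIC)
e=cv2.resize(S["scene"][0]["pixels"][165:245,265:375],(385,280),interpolation=cv2.INTER_CUBIC)
def pad(x,w):return cv2.copyMakeBorder(x,0,0,0,w-x.shape[1],cv2.BORDER_CONSTANT)
cv2.imwrite("pics/crops.png",np.vstack([pad(np.hstack([a,b]),790),pad(np.hstack([d,e]),790)]))
E
python3 m.py
```

```text
scene pin 94 [0.5949 0.3342 0.1071] [0.581 0.324 0.084] [0.602 0.343 0.124]
scene shoulder 29 [0.5959 0.3345 0.0802] [0.582 0.323 0.076] [0.605 0.345 0.083]
scene drift 61 [0.6826 0.3362 0.0972] [0.675 0.331 0.07 ] [0.687 0.341 0.12 ]
scene block 742 ((0.6349471807479858, 0.3347116708755493), (0.15493588149547577, 0.06021222099661827), 1.4040274620056152) 0.04582622912345685
scene housing 690 ((0.5011284351348877, 0.1253264993429184), (0.10118236392736435, 0.3536490797996521), 41.941402435302734) [0.374 0.    0.174] [0.629 0.276 0.184]
scene black 75 [ 0.48209966 -0.35808146  0.01940881] ((0.4561450183391571, -0.3780384659767151), (0.12925130128860474, 0.023449694737792015), 37.11468505859375) [0.00971575 0.02213571 0.02611195] [0.81919669 0.57351266]
side pin 50 [0.5883 0.3245 0.1055] [0.58  0.317 0.084] [0.597 0.334 0.122]
side shoulder 16 [0.5879 0.325  0.0781] [0.576 0.319 0.074] [0.6   0.338 0.082]
side drift 25 [0.6782 0.3296 0.0929] [0.673 0.325 0.07 ] [0.682 0.335 0.116]
side block 247 ((0.6368808746337891, 0.3322950601577759), (0.14480793476104736, 0.06595906615257263), 0.14746391773223877) 0.04323169724880083
side housing 514 ((0.48734116554260254, 0.12488055229187012), (0.17902672290802002, 0.31752482056617737), 18.242177963256836) [0.367 0.001 0.174] [0.622 0.272 0.184]
side black 289 [ 0.47179239 -0.3749041   0.01914294] ((0.46187910437583923, -0.37622031569480896), (0.15300503373146057, 0.027790790423750877), 28.893945693969727) [0.01044024 0.02097646 0.02571684] [-0.83347839 -0.55255205]
```

View pics/crops.png

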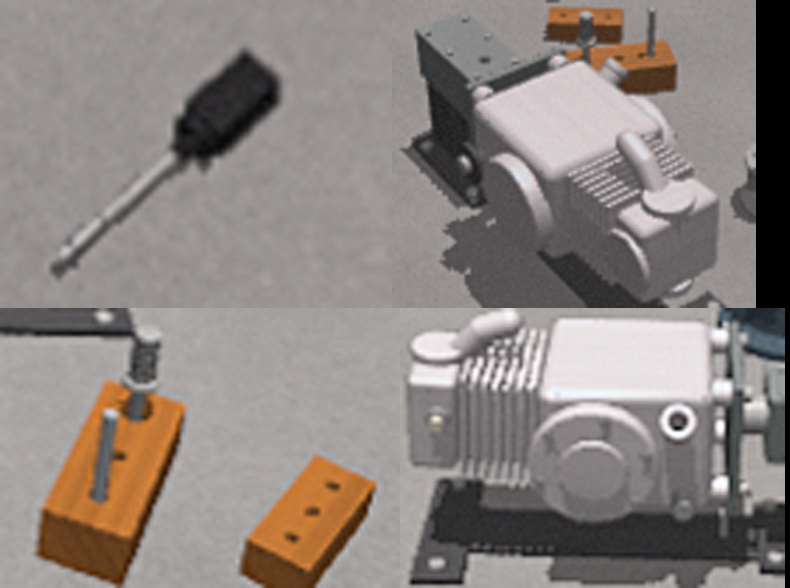

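```bash
cat > fit.py <<'E'
from h import *
import pickle
from scipy.optimize import least_squares
S=pickle.load(open("S0.pkl","rb"))
B=np.array([[-35,35,70,210,113,179],[-30,30,150,210,0,179],[-65,65,35,45,80,210],[-75,75,-135,20,80,210]])/1000
def sdf(q):
    r=[]
    for b in B:
        c=(b[::2]+b[1::2])/2;h=(b[1::2]-b[::2])/2
        d=np.abs(q-c)-h;r.append(np.linalg.norm(np.maximum(d,0),axis=1)+np.minimum(d.max(1),0))
    return np.min(r,0)
def run(P,t0):
    f=lambda t:sdf(np.c_[(P[:,:2]-t[:2])@np.array([[np.cos(t[2]),-np.sin(t[2])],[np.sin(t[2]),np.cos(t[2])]]),P[:,2]-t[3]])
    return least_squares(f,t0,loss="cauchy",f_scale=.002,x_scale=[.01,.01,.05,.01])
def report(t):
    c,s=np.cos(t[2]),np.sin(t[2]);M=np.array([[c,-s],[s,c]])
    print("t",t[:2].round(4),"yaw",np.degrees(t[2]).round(2),"dz",t[3].round(4),"hole",(M@[0,.11]+t[:2]).round(4),"mouth",(M@[.104,-.012]+t[:2]).round(4))
if __name__=="__main__":
    A=[]
    for n in ["scene","side"]:
        P=S[n][2].reshape(-1,3);P=P[~np.isnan(P).any(1)]
        P=P[(P[:,2]>.1)&(P[:,2]<.216)&(P[:,0]>.33)&(P[:,0]<.72)&(P[:,1]>-.2)&(P[:,1]<.29)]
        A.append(P)
    for P in A+[np.vstack(A)]:
        best=min((run(P,[.52,.04,y,0]) for y in np.radians([5,15,25,35])),key=lambda r:r.cost);print(len(P),best.cost);report(best.x)
E
python3 fit.py
```

```text
5755 0.027517805167668375
t [0.5042 0.0698] yaw 29.66 dz -0.0012 hole [0.4498 0.1654] mouth [0.6006 0.1108]
5992 0.04006565295144856
t [0.4955 0.0279] yaw 21.56 dz -0.0037 hole [0.4551 0.1302] mouth [0.5966 0.055 ]
11747 0.07280112092445523
t [0.5143 0.0494] yaw 29.85 dz -0.0026 hole [0.4596 0.1448] mouth [0.6105 0.0908]
```

```bash
python3 - <<'E'
import re
s=open("fit.py").read()
s=s.replace("[-75,75,-135,20,80,210]]","[-75,75,-135,20,80,210],[-55,55,-257,-135,85,200],[-98,98,-120,-50,100,185]]")
s=s.replace("(run(P,[.52,.04,y,0]) for y in np.radians([5,15,25,35]))","(run(P,[x,yy,y,0]) for y in np.radians([15,22,30]) for yy in (.02,.06,.1) for x in (.48,.53))")
open("fit.py","w").write(s)
E
time python3 fit.py
python3 - <<'E'
from h import *
import pickle
S=pickle.load(open("S0.pkl","rb"))
for n in S:
  if n=="wrist":continue
  c,T,W=S[n];z=W[...,2]
  hsv=cv2.cvtColor(c["pixels"],cv2.COLOR_BGR2HSV)
  m=(abs(z-.179)<.006)&(W[...,0]>.33)&(W[...,0]<.7)&(W[...,1]>0)&(W[...,1]<.29)&(hsv[...,2]<165)
  k,l,st,ce=cv2.connectedComponentsWithStats(m.astype(np.uint8),connectivity=4)
  i=1+np.argmax(st[1:,4]);p=W[l==i]
  print(n,st[i],cv2.minAreaRect(p[:,:2].astype(np.float32)),p[:,2].mean())
E
```

```text
5755 0.013530604277702874
t [0.4881 0.0743] yaw 25.16 dz -0.0005 hole [0.4414 0.1739] mouth [0.5874 0.1077]
5992 0.012200443244185503
t [0.4906 0.0724] yaw 26.2 dz -0.0027 hole [0.442 0.171] mouth [0.5892 0.1075]
11747 0.027343878354178952
t [0.49   0.0724] yaw 25.77 dz -0.0018 hole [0.4422 0.1714] mouth [0.5889 0.1068]
scene [370 181  46  14 515] ((0.43052542209625244, 0.20052294433116913), (0.07358498871326447, 0.13695324957370758), 25.099193572998047) 0.17958743228394053
side [243 149  39  26 492] ((0.4258561134338379, 0.20216822624206543), (0.07439234107732773, 0.1329721361398697), 23.877492904663086) 0.17758088251849807
real	0m36.505s
user	1m22.332s
sys	0m0.164s
```

Emit:
{"name": "step_arm", "arguments": {"rows": [[0.04, -0.026, -0.004, 0, 0, 1.9], [0.04, -0.027, -0.004, 0, 0, 1.9], [0.04, -0.026, -0.004, 0, 0, 1.9], [0.04, -0.027, -0.004, 0, 0, 1.9], [0.04, -0.026, -0.004, 0, 0, 1.9], [0.04, -0.027, -0.004, 0, 0, 1.9], [0.04, -0.026, -0.004, 0, 0, 1.9], [0.04, -0.027, -0.004, 0, 0, 1.9], [0.04, -0.026, -0.004, 0, 0, 1.9], [0.038, -0.027, -0.004, 0, 0, 1.9], [0, 0, 0, 0, 0, 0], [0, 0, 0, 0, 0, 0]], "jaw": 0.087}}

```text
time: 2.85
position: [0.59, 0.3296, 0.3645]
tool_rot: [-0.009, 1.0, 0.0, -0.001]
ft_force: [-0.6, 0.1, -0.1]
grip_width: 0.0873
grip_force: 0.0
```

```bash
cat > w.py <<'E'
from h import *
import sys,pickle
n=sys.argv[1]
o=get_obs();c=camera("wrist");T=ext(c,o);W=cloud(c,T)
pickle.dump((o,c,T,W),open(n+".pkl","wb"));cv2.imwrite(f"pics/{n}.png",c["pixels"])
M=R.from_quat(o["tool_rot"]).as_matrix()
print(o["position"],"x",M[:,0].round(4),"y",M[:,1].round(4),"z",M[:,2].round(4),o["grip_width"],np.round(o["q"],3),o["time"])
for l in sys.argv[2:]:
    for r in cut_out(l,"wrist")[:3]:
        p=W[r["region"]];print(l,round(r["confidence"],2),np.round(r["extent"]),np.nanmedian(p,0).round(4),np.nanpercentile(p,2,axis=0).round(4),np.nanpercentile(p,98,axis=0).round(4))
E
python3 w.py w1 lockpin drift pinblock
```

```text
[0.58998689 0.32961619 0.36446434] x [-0.9998 -0.0181  0.0013] y [-1.810e-02  9.998e-01  1.000e-04] z [-1.3e-03  1.0e-04 -1.0e+00] 0.08725610931280907 [ 3.440e-01  6.400e-01  1.333e+00  1.000e-03  1.170e+00 -1.245e+00] 2.85
lockpin 0.95 [323. 208.  28.  49.] [0.586  0.3328 0.1139] [0.579  0.3223 0.0783] [0.598  0.3439 0.1223]
drift 0.72 [322. 299.  12.  52.] [0.6768 0.3342 0.0892] [0.6749 0.3302 0.0431] [0.6835 0.3389 0.1183]
pinblock 0.92 [324. 215.  70. 143.] [0.6188 0.3324 0.0452] [0.5596 0.3041 0.0088] [0.6848 0.362  0.0467]
pinblock 0.73 [453. 206.  88. 117.] [0.6047 0.4585 0.0325] [0.5582 0.4342 0.0026] [0.662  0.4899 0.0341]
```

View pics/w1.png

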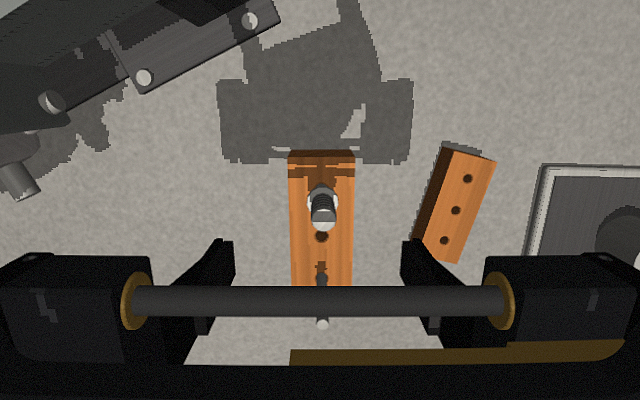

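```bash
python3 - <<'E'
from h import *
import pickle
o,c,T,W=pickle.load(open("w1.pkl","rb"))
m=cut_out("lockpin","wrist")[0]["region"]
P=W[m]
for a,b in [(.072,.083),(.085,.1),(.1,.115),(.118,.13)]:
    p=P[(P[:,2]>a)&(P[:,2]<b)]; print(a,len(p),p.mean(0).round(4),p.min(0).round(4),p.max(0).round(4))
E
```

```text
0.072 279 [0.5848 0.3328 0.0811] [0.5781 0.3213 0.0765] [0.598  0.3456 0.0829]
0.085 122 [0.584  0.3323 0.0931] [0.5815 0.3239 0.0851] [0.59   0.3418 0.0996]
0.1 156 [0.5844 0.3323 0.108 ] [0.5819 0.3241 0.1   ] [0.5912 0.3422 0.115 ]
0.118 479 [0.5906 0.3333 0.1211] [0.5821 0.3244 0.118 ] [0.5997 0.3419 0.1229]
```

Emit:
{"name": "step_arm", "arguments": {"rows": [[0.001, 0.0035, -0.015, 0, 0, 0], [0, 0, -0.02, 0, 0, 0], [0, 0, -0.02, 0, 0, 0], [0, 0, -0.02, 0, 0, 0], [0, 0, -0.015, 0, 0, 0], [0, 0, -0.0055, 0, 0, 0], [0, 0, 0, 0, 0, 0], [0, 0, 0, 0, 0, 0]]}}

```text
time: 4.1
position: [0.5916, 0.3333, 0.2701]
tool_rot: [-0.009, 1.0, 0.0, 0.001]
ft_force: [0.1, 0.1, -0.0]
grip_width: 0.0869
grip_force: 0.0
```

Emit:
{"name": "step_arm", "arguments": {"rows": [[0, 0, 0, 0, 0, 0], [0, 0, 0, 0, 0, 0], [0, 0, 0, 0, 0, 0], [0, 0, 0, 0, 0, 0], [0, 0, 0, 0, 0, 0], [0, 0, 0, 0, 0, 0]], "jaw": 0.0, "squeeze": 25}}

```text
time: 4.85
position: [0.5913, 0.3332, 0.2692]
tool_rot: [-0.009, 1.0, -0.0, -0.0]
ft_force: [1.0, -0.0, 0.1]
grip_width: 0.0348
grip_force: 0.0
```

Emit:
{"name": "step_arm", "arguments": {"rows": [[0, 0, 0, 0, 0, 0], [0, 0, 0, 0, 0, 0], [0, 0, 0, 0, 0, 0], [0, 0, 0, 0, 0, 0], [0, 0, 0, 0, 0, 0]]}}

```text
time: 5.48
position: [0.5913, 0.3332, 0.2693]
tool_rot: [-0.009, 1.0, 0.0, 0.0]
ft_force: [-0.1, -0.3, -0.5]
grip_width: 0.0174
grip_force: 25.0
```

Emit:
{"name": "step_arm", "arguments": {"rows": [[0, 0, 0.01, 0, 0, 0], [0, 0, 0.02, 0, 0, 0], [0, 0, 0.03, 0, 0, 0], [0, 0, 0.035, 0, 0, 0], [0, 0, 0.04, 0, 0, 0], [0, 0, 0.04, 0, 0, 0], [-0.01, -0.011, 0.03, 0, 0, 0], [-0.03, -0.03, 0.005, 0, 0, 0], [-0.03, -0.03, 0, 0, 0, 0], [-0.03, -0.03, 0, 0, 0, 0], [-0.03, -0.03, 0, 0, 0, 0], [-0.02, -0.03, 0, 0, 0, 0]]}}

```text
time: 6.98
position: [0.4393, 0.1713, 0.4807]
tool_rot: [-0.01, 1.0, 0.0, 0.001]
ft_force: [1.2, -0.9, -1.7]
grip_width: 0.0171
grip_force: 25.0
```

Emit:
{"name": "step_arm", "arguments": {"rows": [[0, 0, 0, 0, 0, 0], [0, 0, 0, 0, 0, 0]]}}

```text
time: 7.22
position: [0.4416, 0.1723, 0.4806]
tool_rot: [-0.009, 1.0, 0.0, 0.002]
ft_force: [1.3, 0.0, -1.3]
grip_width: 0.0173
grip_force: 25.0
```

```bash
python3 w.py w2 lockpin stand; python3 - <<'E'
from h import *
import pickle
S={}
for n in ["scene","side"]:
    c=camera(n);T=ext(c);W=cloud(c,T);S[n]=(c,T,W)
    for r in cut_out("lockpin",n)[:2]:
        p=W[r["region"]];print(n,r["confidence"],r["extent"],np.nanmedian(p,0).round(4))
pickle.dump(S,open("S2.pkl","wb"))
E
```

```text
[0.4415665  0.17231487 0.48056938] x [-0.9998 -0.0184 -0.0031] y [-1.840e-02  9.998e-01  8.000e-04] z [ 3.1e-03  8.0e-04 -1.0e+00] 0.017252871411859744 [ 0.136  0.228  1.698  0.     1.213 -1.454] 7.225
lockpin 0.66 [318. 244.  42.  83.] [0.4352 0.1717 0.3086] [0.4298 0.163  0.229 ] [0.4402 0.1803 0.3331]
lockpin 0.28 [231. 241. 418. 250.] [0.4629 0.032  0.2059] [ 0.4017 -0.0568  0.1043] [0.5889 0.1735 0.2101]
stand 0.62 [232. 225. 421. 280.] [0.4446 0.0914 0.1804] [ 0.3745 -0.0496  0.0094] [0.5822 0.2599 0.2096]
scene 0.47 [383.7, 150.8, 7.8, 26.3] [0.449  0.1739 0.3037]
side 0.49 [264.6, 147.2, 1.5, 16.5] [0.4398 0.1666 0.2561]
```

View pics/w2.png

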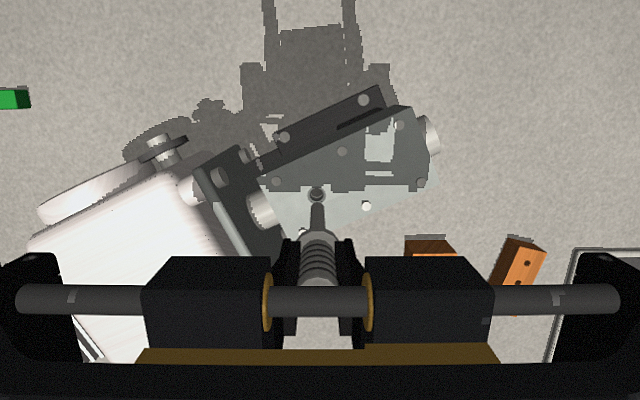

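```bash
cat > hole.py <<'E'
from h import *
import pickle
o,c,T,W=pickle.load(open("w2.pkl","rb"))
# ray/plane
import copy
def onplane(z):
    d=dict(c);d["depth"]=np.ones_like(c["depth"]);w=cloud(d,T);r=w-T[:3,3];return T[:3,3]+r*((z-T[2,3])/r[...,2])[...,None]
Q=onplane(.179)
m=np.zeros(W.shape[:2],bool);m[180:215,300:335]=1
g=cv2.cvtColor(c["pixels"],cv2.COLOR_BGR2GRAY)
print(g[186:206,306:330]);print((W[186:206,306:330,2]*1000).round())
for px in [(317,195)]: print(Q[px[1],px[0]])
P=W.reshape(-1,3);P=P[~np.isnan(P).any(1)]
for a,b in [(.213,.225),(.225,.24),(.24,.255),(.255,.27),(.27,.28),(.284,.292)]:
    p=P[(P[:,2]>a)&(P[:,2]<b)&(abs(P[:,0]-.44)<.03)&(abs(P[:,1]-.172)<.02)]
    if len(p): print(a,len(p),p.mean(0).round(4),p.min(0).round(4),p.max(0).round(4))
t=P[(abs(P[:,2]-.179)<.005)]
cv2.imwrite("pics/w2c.png",cv2.resize(c["pixels"][160:300,260:380],None,fx=5,fy=4,interpolation=cv2.INTER_CUBIC))
S=pickle.load(open("S2.pkl","rb"))
for n in S:
    P=S[n][2].reshape(-1,3);P=P[~np.isnan(P).any(1)]
    for a,b in [(.213,.235),(.235,.26),(.26,.28)]:
        p=P[(P[:,2]>a)&(P[:,2]<b)&(abs(P[:,0]-.44)<.03)&(abs(P[:,1]-.172)<.02)]
        if len(p): print(n,a,len(p),p.mean(0).round(4),p.min(0).round(4),p.max(0).round(4))
E
python3 hole.py
```

```text
[[185 185 186 186 192 167  94  94  88  85  83  85  83  93  91 136 191 191
  194 195 191 193 196 202]
 [191 189 192 196 207 177  75  73  75  74  76  71  74  71  71 139 211 198
  194 190 193 191 192 201]
 [184 190 194 191 166 146 122 104  95  67  69  67  85 110 120 137 171 188
  195 190 192 192 190 200]
 [188 196 199 174 136 131 100  76  77  69  73  70  69  77  91 116 136 159
  198 193 191 194 192 195]
 [196 200 182 136 129  98  68  71  72  74  74  70  70  65  63  79 110 144
  180 192 192 191 192 197]
 [194 187 146 133 112  64  72  77  70  69  65  69  67  70  59  64  94 129
  142 179 195 196 192 194]
 [196 179 133 128  89  65  70  73  72  74  74  65  68  66  68  60  78 110
  139 178 199 194 193 191]
 [193 167 133 119  78  85  67  69  73  73  70  71  70  68  63  61  69 100
  127 156 197 192 193 189]
 [189 165 134 117  72 105  70  74  72  70  69  66  69  63  61  77  80  89
  121 142 188 194 190 189]
 [184 153 130 110  60  95  91  73  66  68  67  66  66  73  92 100  62  91
  128 142 184 195 191 190]
 [189 158 131 120  73  67  98 111 102  95  74  79  88 106 102  61  56  99
  125 141 186 19
[... 3647 characters left out ...]
.4359 0.1668 0.2401] [0.4409 0.1766 0.2549]
0.255 103 [0.4377 0.1716 0.2608] [0.4364 0.1669 0.255 ] [0.4404 0.1765 0.2672]
0.284 168 [0.4321 0.1715 0.29  ] [0.4293 0.1599 0.2864] [0.4424 0.1833 0.292 ]
scene 0.213 16 [0.4439 0.1736 0.2275] [0.4375 0.1683 0.2211] [0.4494 0.1778 0.2345]
scene 0.235 22 [0.4443 0.1733 0.2483] [0.4387 0.1682 0.2361] [0.4494 0.1769 0.2589]
scene 0.26 21 [0.4442 0.1738 0.2695] [0.4396 0.1672 0.2608] [0.4475 0.1776 0.2786]
side 0.213 15 [0.4395 0.167  0.2257] [0.436  0.1614 0.2173] [0.4431 0.1717 0.2339]
side 0.235 23 [0.4405 0.1674 0.2486] [0.4353 0.1635 0.2368] [0.4448 0.171  0.2581]
side 0.26 16 [0.4396 0.1673 0.2696] [0.4357 0.1648 0.2629] [0.4449 0.1718 0.2779]
```

```bash
sed -i 's/if __name__=="__main__":/if 0:/' fit.py; cat >> fit.py <<'E'
o,c,T,W=pickle.load(open("w2.pkl","rb"));P=W.reshape(-1,3);P=P[~np.isnan(P).any(1)]
P=P[(P[:,2]>.1)&(P[:,2]<.2115)&(P[:,0]>.33)&(P[:,0]<.75)&(P[:,1]>-.2)&(P[:,1]<.29)][::5]
b=min((run(P,[.489,.073,y,0]) for y in np.radians([23,25.5,28])),key=lambda r:r.cost);print(b.cost);report(b.x)
E
python3 fit.py
```

```text
0.011713545902400514
t [0.4902 0.0713] yaw 25.56 dz -0.001 hole [0.4427 0.1706] mouth [0.5892 0.1054]
```

View pics/w2c.png

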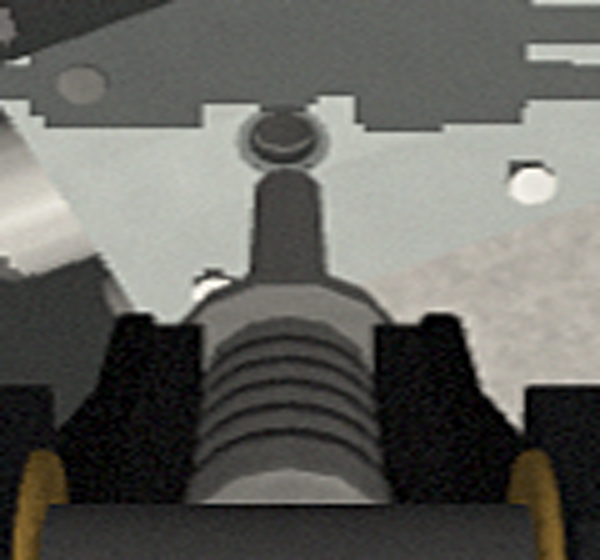

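Emit:
{"name": "step_arm", "arguments": {"rows": [[0.0016, -0.0006, -0.01, 0, 0, 0], [0, 0, -0.012, 0, 0, 0], [0, 0, -0.008, 0, 0, 0], [0, 0, 0, 0, 0, 0], [0, 0, -0.004, 0, 0, 0], [0, 0, -0.004, 0, 0, 0], [0, 0, -0.004, 0, 0, 0], [0, 0, 0, 0, 0, 0]]}}

```text
time: 8.57
position: [0.4429, 0.1716, 0.437]
tool_rot: [-0.009, 1.0, -0.0, -0.0]
ft_force: [0.6, -0.5, -1.6]
grip_width: 0.017
grip_force: 25.0
```

Emit:
{"name": "step_arm", "arguments": {"rows": [[0, 0, -0.005, 0, 0, 0], [0, 0, -0.006, 0, 0, 0], [0, 0, -0.006, 0, 0, 0], [0, 0, -0.006, 0, 0, 0], [0, 0, -0.006, 0, 0, 0], [0, 0, 0, 0, 0, 0]]}}

```text
time: 9.32
position: [0.4429, 0.1716, 0.4077]
tool_rot: [-0.009, 1.0, -0.0, -0.0]
ft_force: [0.4, 0.2, -2.0]
grip_width: 0.0169
grip_force: 25.0
```

Emit:
{"name": "step_arm", "arguments": {"rows": [[0, 0, -0.006, 0, 0, 0], [0, 0, -0.006, 0, 0, 0], [0, 0, -0.006, 0, 0, 0], [0, 0, -0.006, 0, 0, 0], [0, 0, -0.005, 0, 0, 0], [0, 0, -0.002, 0, 0, 0], [0, 0, 0, 0, 0, 0]]}}

```text
time: 10.2
position: [0.4429, 0.1716, 0.3771]
tool_rot: [-0.009, 1.0, -0.0, -0.0]
ft_force: [-0.2, 0.1, -1.3]
grip_width: 0.0176
grip_force: 25.0
```

Emit:
{"name": "step_arm", "arguments": {"rows": [[0, 0, -0.002, 0, 0, 0], [0, 0, -0.002, 0, 0, 0], [0, 0, 0, 0, 0, 0]]}}

```text
time: 10.58
position: [0.4429, 0.1716, 0.3733]
tool_rot: [-0.009, 1.0, -0.0, 0.0]
ft_force: [-0.5, 0.4, -0.6]
grip_width: 0.0172
grip_force: 25.0
```

Emit:
{"name": "step_arm", "arguments": {"rows": [[0, 0, -0.001, 0, 0, 0], [0, 0, -0.001, 0, 0, 0], [0, 0, 0, 0, 0, 0]]}}

```text
time: 10.95
position: [0.4427, 0.1716, 0.3731]
tool_rot: [-0.01, 1.0, -0.0, 0.0]
ft_force: [-4.4, -1.3, 14.9]
grip_width: 0.0176
grip_force: 25.0
```

Emit:
{"name": "step_arm", "arguments": {"rows": [[0, 0, 0.0015, 0, 0, 0], [0, 0, 0, 0, 0, 0], [0, 0, 0, 0, 0, 0], [0, 0, 0, 0, 0, 0]], "jaw": 0.04}}

```text
time: 11.45
position: [0.4429, 0.1716, 0.3725]
tool_rot: [-0.009, 1.0, -0.0, -0.0]
ft_force: [0.1, 0.1, 0.4]
grip_width: 0.0394
grip_force: 0.0
```

Emit:
{"name": "step_arm", "arguments": {"rows": [[0, 0, 0.01, 0, 0, 0], [0, 0, 0.02, 0, 0, 0], [0, 0, 0.03, 0, 0, 0], [0, 0, 0.05, 0, 0, 0], [0, 0, 0.03, 0, 0, 0], [0, 0, 0, 0, 0, 0]]}}

```text
time: 12.2
position: [0.4432, 0.1717, 0.5157]
tool_rot: [-0.01, 1.0, 0.0, 0.004]
ft_force: [-0.3, -0.3, -0.1]
grip_width: 0.0401
grip_force: 0.0
```

```bash
python3 w.py w3 lockpin; python3 - <<'E'
from h import *
import pickle
o,c,T,W=pickle.load(open("w3.pkl","rb"))
P=W.reshape(-1,3);P=P[~np.isnan(P).any(1)]
P=P[np.hypot(P[:,0]-.443,P[:,1]-.171)<.016]
for a,b in [(.176,.182),(.183,.188),(.19,.205),(.205,.22),(.222,.23),(.23,.3)]:
    p=P[(P[:,2]>a)&(P[:,2]<b)]
    if len(p): print(a,len(p),p.mean(0).round(4),p.min(0).round(4),p.max(0).round(4))
E
```

```text
[0.44318463 0.17167803 0.5156806 ] x [-0.9998 -0.019  -0.007 ] y [-1.900e-02  9.998e-01  8.000e-04] z [ 7.e-03  9.e-04 -1.e+00] 0.040128594107157904 [ 0.134  0.193  1.642 -0.     1.3   -1.456] 12.2
lockpin 0.56 [319. 188.  25.  38.] [0.4381 0.1707 0.218 ] [0.4315 0.1596 0.1803] [0.4502 0.1822 0.2263]
0.176 230 [0.4377 0.171  0.1794] [0.4271 0.1557 0.1777] [0.4537 0.187  0.1819]
0.183 209 [0.4372 0.1708 0.1853] [0.4299 0.1587 0.1833] [0.45   0.1831 0.1878]
0.19 71 [0.4356 0.1708 0.1975] [0.4335 0.1618 0.19  ] [0.4414 0.1799 0.2048]
0.205 100 [0.436  0.1709 0.2131] [0.4333 0.1617 0.2055] [0.4434 0.1801 0.2199]
0.222 346 [0.442  0.1709 0.2251] [0.4339 0.1626 0.2221] [0.451  0.1792 0.2268]
```

Emit:
{"name": "step_arm", "arguments": {"rows": [[0.003, -0.03, 0, 0, 0, -8.3], [0.003, -0.03, 0, 0, 0, -8.3], [0.003, -0.03, 0, 0, 0, -8.3], [0.003, -0.03, 0, 0, 0, -8.3], [0.003, -0.03, 0, 0, 0, -8.3], [0.003, -0.03, 0, 0, 0, -8.3], [0.003, -0.03, 0, 0, 0, -8.3], [0.003, -0.03, 0, 0, 0, -8.3], [0.003, -0.03, 0, 0, 0, -8.3], [0.003, -0.03, 0, 0, 0, -8.3], [0.003, -0.03, 0, 0, 0, -8.3], [0.003, -0.03, 0, 0, 0, -8.3]], "jaw": 0.087}}

```text
time: 13.8
position: [0.4786, -0.1893, 0.5106]
tool_rot: [0.759, 0.651, -0.001, -0.002]
ft_force: [0.7, -0.4, 0.0]
grip_width: 0.087
grip_force: 0.0
```

Emit:
{"name": "step_arm", "arguments": {"rows": [[0.002, -0.03, 0, 0, 0, -8.3], [0, -0.03, -0.02, 0, 0, -8.3], [0, -0.03, -0.03, 0, 0, -8.3], [0, -0.03, -0.04, 0, 0, -8.3], [0, -0.03, -0.03, 0, 0, -8.3], [0, -0.02, -0.02, 0, 0, -8.3], [0, 0, 0, 0, 0, 0], [0, 0, 0, 0, 0, 0], [0, 0, 0, 0, 0, 0]]}}

```text
time: 14.92
position: [0.4811, -0.3575, 0.3736]
tool_rot: [0.962, 0.274, 0.0, 0.0]
ft_force: [0.2, -0.3, 0.5]
grip_width: 0.0867
grip_force: 0.0
```

```bash
python3 w.py w4 dipstick; cat > dip.py <<'E'
from h import *
import pickle,sys
o,c,T,W=pickle.load(open(sys.argv[1]+".pkl","rb"))
P=W.reshape(-1,3);P=P[~np.isnan(P).any(1)]
p=P[(abs(P[:,0]-.47)<.11)&(abs(P[:,1]+.37)<.1)&(P[:,2]>.005)&(P[:,2]<.04)]
(cx,cy),s,a=r=cv2.minAreaRect(p[:,:2].astype(np.float32));print(len(p),r)
t=p[(p[:,2]>.0215)];print("grip top",len(t),cv2.minAreaRect(t[:,:2].astype(np.float32)),t[:,2].mean())
q=p-p.mean(0);d=np.linalg.svd(q[:,:2],full_matrices=False)[2][0];d*=np.sign(-d[0]);s=q[:,:2]@d
rod=p[(s>np.percentile(s,100)-.06)];d2=np.linalg.svd(rod[:,:2]-rod[:,:2].mean(0),full_matrices=False)[2][0];d2*=np.sign(-d2[0])
print("angle",np.degrees(np.arctan2(d[1],d[0])),np.degrees(np.arctan2(d2[1],d2[0])),"tip",p[s.argmax()],"rear",p[s.argmin()])
E
python3 dip.py w4
```

```text
[ 0.4811003  -0.35750484  0.37362413] x [8.499e-01 5.270e-01 4.000e-04] y [ 5.270e-01 -8.499e-01  8.000e-04] z [ 7.e-04 -5.e-04 -1.e+00] 0.08666613275017387 [-0.825  0.529  1.531  0.     1.08   0.19 ] 14.925
dipstick 0.8 [322. 209.  28. 117.] [ 0.483  -0.3653  0.0236] [ 0.4076 -0.418   0.003 ] [ 0.5103 -0.3421  0.0256]
dipstick 0.79 [193. 220. 124.  73.] [ 0.3731 -0.2421  0.0226] [ 0.3596 -0.3354  0.0004] [ 0.3823 -0.2121  0.0256]
1918 ((0.42194151878356934, -0.3273966312408447), (0.13100126385688782, 0.15077033638954163), 28.874771118164062)
grip top 1085 ((0.48734575510025024, -0.36196810007095337), (0.048418205231428146, 0.023873938247561455), 35.14381790161133) 0.024157937251939484
angle 157.9245560910567 91.37890517224967 tip [ 0.36799328 -0.27105883  0.01429074] rear [ 0.51289305 -0.35772189  0.01363832]
```

View pics/w4.png

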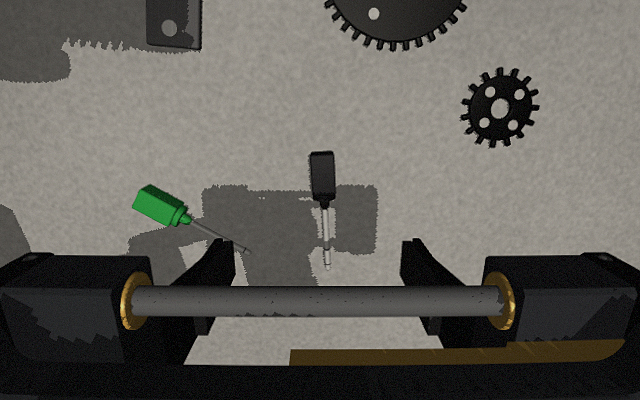

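Emit:
{"name": "step_arm", "arguments": {"rows": [[0.0087, -0.0027, -0.03, 0, 0, 3.3], [0, 0, -0.04, 0, 0, 0], [0, 0, -0.04, 0, 0, 0], [0, 0, -0.03, 0, 0, 0], [0, 0, -0.02, 0, 0, 0], [0, 0, -0.012, 0, 0, 0], [0, 0, -0.008, 0, 0, 0], [0, 0, 0, 0, 0, 0], [0, 0, 0, 0, 0, 0]], "jaw": 0.06}}

```text
time: 16.15
position: [0.4899, -0.3613, 0.1936]
tool_rot: [0.954, 0.301, 0.0, 0.001]
ft_force: [0.8, -0.4, 0.4]
grip_width: 0.0602
grip_force: 0.0
```

Emit:
{"name": "step_arm", "arguments": {"rows": [[0, 0.0008, -0.007, 0, 0, 0], [0, 0, 0, 0, 0, 0], [0, 0, 0, 0, 0, 0]]}}

```text
time: 16.52
position: [0.4896, -0.3603, 0.1857]
tool_rot: [0.954, 0.301, -0.0, -0.0]
ft_force: [-0.6, -0.2, -0.1]
grip_width: 0.0596
grip_force: 0.0
```

Emit:
{"name": "step_arm", "arguments": {"rows": [[0, 0, 0, 0, 0, 0], [0, 0, 0, 0, 0, 0], [0, 0, 0, 0, 0, 0], [0, 0, 0, 0, 0, 0], [0, 0, 0, 0, 0, 0], [0, 0, 0, 0, 0, 0]], "jaw": 0.0, "squeeze": 30}}

```text
time: 17.27
position: [0.4896, -0.3603, 0.1858]
tool_rot: [0.954, 0.301, -0.0, -0.0]
ft_force: [-0.1, -0.1, 0.1]
grip_width: 0.0236
grip_force: 30.0
```

```bash
python3 - <<'E'
from h import *
y=np.radians(25.5);sx=np.array([np.cos(y),np.sin(y),0]);a=np.cos(np.radians(40))*sx+np.sin(np.radians(40))*np.array([0,0,1]);tz=np.sin(np.radians(40))*sx-np.cos(np.radians(40))*np.array([0,0,1])
m=np.array([.589,.1056,.198])
for d in [0,.108,.15]: print(d,"grip",(m+(d+.027)*a).round(4),"tcp",(m+(d+.027)*a-.1738*tz).round(4),"tip",(m+(d-.083)*a).round(4))
print(a.round(4))
E
```

```text
0 grip [0.6077 0.1145 0.2154] tcp [0.5068 0.0664 0.3485] tip [0.5316 0.0782 0.1446]
0.108 grip [0.6823 0.1501 0.2848] tcp [0.5815 0.102  0.4179] tip [0.6063 0.1138 0.2141]
0.15 grip [0.7114 0.164  0.3118] tcp [0.6105 0.1159 0.4449] tip [0.6353 0.1277 0.2411]
[0.6914 0.3298 0.6428]
```

Emit:
{"name": "step_arm", "arguments": {"rows": [[0, 0, 0.01, 0, 0, 0], [0, 0, 0.03, 0, 0, 0], [0, 0, 0.05, 0, 0, 0], [0, 0, 0.05, 0, 0, 0], [0, 0, 0.05, 0, 0, -2], [0, 0, 0.05, 0, 0, -2], [0, 0, 0.03, 0, 0, -2], [0, 0, 0.01, 0, 0, -2], [0, 0, 0, 0, 0, -1.6], [0, 0, 0, 0, 0, 0]]}}

```text
time: 18.52
position: [0.4892, -0.3601, 0.4638]
tool_rot: [0.976, 0.22, -0.001, -0.002]
ft_force: [-0.2, -0.1, 0.2]
grip_width: 0.0239
grip_force: 30.0
```

Emit:
{"name": "step_arm", "arguments": {"rows": [[0.01, 0.02, 0.02, 0, 0, 0], [0.01, 0.038, 0.02, 0, 0, 0], [0.01, 0.042, 0.02, 0, 0, 0], [0.01, 0.042, 0, 0, 0, 0], [0.01, 0.042, 0, 0, 0, 0], [0.01, 0.042, 0, 0, 0, 0], [0.01, 0.042, 0, 0, 0, 0], [0.01, 0.042, 0, 0, 0, 0], [0.01, 0.042, 0, 0, 0, 0], [0.01, 0.042, 0, 0, 0, 0], [0.01, 0.042, 0, 0, 0, 0], [0.0113, 0.04, 0, 0, 0, 0]]}}

```text
time: 20.02
position: [0.6111, 0.1171, 0.5236]
tool_rot: [0.976, 0.22, -0.002, -0.0]
ft_force: [0.5, -0.1, -1.0]
grip_width: 0.0235
grip_force: 30.0
```

Emit:
{"name": "step_arm", "arguments": {"rows": [[0, 0, 0, 1.72, -3.61, 0], [0, 0, 0, 1.72, -3.61, 0], [0, 0, 0, 1.72, -3.61, 0], [0, 0, 0, 1.72, -3.61, 0], [0, 0, 0, 1.72, -3.61, 0], [0, 0, -0.01, 1.72, -3.61, 0], [0, 0, -0.02, 1.72, -3.61, 0], [0, 0, -0.02, 1.72, -3.61, 0], [0, 0, -0.02, 1.72, -3.61, 0], [0, 0, -0.009, 1.72, -3.61, 0], [0, 0, 0, 0, 0, 0], [0, 0, 0, 0, 0, 0]]}}

```text
time: 21.52
position: [0.6111, 0.1156, 0.4463]
tool_rot: [0.917, 0.207, 0.333, -0.076]
ft_force: [0.1, 0.2, -0.4]
grip_width: 0.0232
grip_force: 30.0
```

```bash
cat > d5.py <<'E'
from h import *
import pickle,sys
o=get_obs();M=R.from_quat(o["tool_rot"]).as_matrix();print(np.round(o["position"],4),M.round(4).tolist(),np.round(o["q"],2),o["time"])
p0=np.array(o["position"]);dx=-M[:,0];g=p0+.1738*M[:,2];y=np.radians(25.5);sy=np.array([-np.sin(y),np.cos(y),0]);sx=np.array([np.cos(y),np.sin(y),0])
print("expected dipx",dx.round(3),"grip",g.round(4),"tip",(g+.11*dx).round(4))
for n in ["scene","side"]:
    c=camera(n);T=ext(c);W=cloud(c,T)
    P=W.reshape(-1,3);P=P[~np.isnan(P).any(1)]
    r=P-g;s=r@dx;q=np.linalg.norm(r-np.outer(s,dx),axis=1)
    k=(s>.042)&(s<.116)&(q<.018);p=P[k];
    print(n,len(p))
    if len(p)>8:
        d=np.linalg.svd(p-p.mean(0),full_matrices=False)[2][0];d*=np.sign(d@dx);l=r[k]
        print(" dir",d.round(3)," centre offs (s,lat y,toolz)",s[k].mean().round(4),(l@M[:,1]).mean().round(4),(l@M[:,2]).mean().round(4),"smax",s[k].max().round(4))
        vd=T[:3,3]-g;vd/=np.linalg.norm(vd);print(" view dir in (y,z)",(vd@M[:,1]).round(2),(vd@M[:,2]).round(2))
    # neck mouth
    m=np.array([.589,.1056,.198]);a=np.cos(np.radians(40))*sx+np.sin(np.radians(40))*np.array([0,0,1])
    r=P-m;h=r@a;rad=r-np.outer(h,a);q=np.linalg.norm(rad,axis=1)
    k=(abs(h)<.008)&(q<.022);e2=np.cross(a,sy)
    if k.sum()>5:
        print(" mouth pts",k.sum(),"h med",np.median(h[k]).round(4),"y",np.percentile(r[k]@sy,[2,50,98]).round(4),"e2",np.percentile(r[k]@e2,[2,50,98]).round(4))
    cv2.imwrite(f"pics/{n}5.png",c["pixels"])
    pickle.dump((o,c,T,W),open(n+"5.pkl","wb"))
a=cv2.imread("pics/scene5.png");b=cv2.imread("pics/side5.png")
cv2.imwrite("pics/c5.png",np.hstack([cv2.resize(a[130:230,310:410],(400,400),interpolation=cv2.INTER_CUBIC),cv2.resize(b[130:230,265:365],(400,400),interpolation=cv2.INTER_CUBIC)]))
E
python3 d5.py
```

```text
[0.6111 0.1156 0.4463] [[0.6935, 0.4291, 0.5787], [0.3285, -0.9032, 0.2762], [0.6412, -0.0015, -0.7674]] [-0.05  0.41  1.62  0.6   0.57  0.65] 21.525
expected dipx [-0.694 -0.328 -0.641] grip [0.7117 0.1636 0.3129] tip [0.6354 0.1275 0.2424]
scene 3
 mouth pts 61 h med 0.0005 y [-0.0091  0.0029  0.0173] e2 [-0.0124  0.0001  0.0112]
side 45
 dir [-0.703 -0.334 -0.628]  centre offs (s,lat y,toolz) 0.0761 0.002 -0.0015 smax 0.1093
 view dir in (y,z) 0.64 -0.75
 mouth pts 20 h med -0.0043 y [-0.0163 -0.0107  0.0048] e2 [-0.0068  0.0095  0.0148]
```

View pics/c5.png

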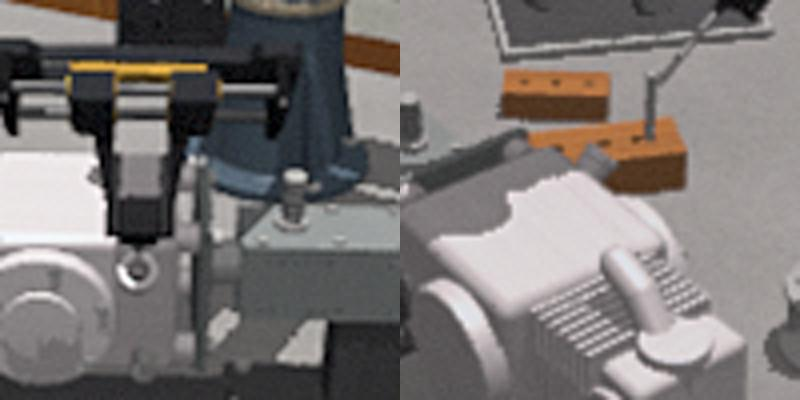

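```bash
python3 w.py w5; python3 - <<'E'
from h import *
import pickle
S=pickle.load(open("S0.pkl","rb"));c,T,W=S["scene"]
y=np.radians(25.5);sx=np.array([np.cos(y),np.sin(y),0]);sy=np.array([-np.sin(y),np.cos(y),0]);ez=np.array([0,0,1.])
m=np.array([.589,.1056,.198])
print("mouth proj",project(c,T,m),"per mm sy",project(c,T,m+.01*sy)-project(c,T,m),"per cm z",project(c,T,m+.01*ez)-project(c,T,m))
g=cv2.cvtColor(c["pixels"],cv2.COLOR_BGR2GRAY);print(g[190:206,336:353])
o,c,T,W=pickle.load(open("scene5.pkl","rb"));g=cv2.cvtColor(c["pixels"],cv2.COLOR_BGR2GRAY)
t=np.array([.4425,.171,.225]);print("pin top proj",project(c,T,t),"shoulder",project(c,T,t*[1,1,0]+[0,0,.182]))
u,v=project(c,T,t).astype(int);print(u-7,v-4);print(g[v-4:v+18,u-7:u+9])
E
```

```text
[0.61120037 0.11571342 0.44716064] x [0.6921 0.3285 0.6427] y [ 4.292e-01 -9.032e-01 -5.000e-04] z [ 0.5804  0.2762 -0.7661] 0.02359745385765394 [-0.055  0.404  1.617  0.606  0.571  0.649] 21.625
mouth proj [343.1078526  196.72742356] per mm sy [3.41802327 0.08760305] per cm z [ 0.09130108 -2.93622284]
[[226 224 223 227 224 221 222 223 223 221 223 222 221 222 226 197 187]
 [179 179 180 182 181 178 178 176 175 178 182 186 191 190 195 179 163]
 [144 142 142 139 139 133 162 186 202 191 145 132 147 152 157 155 143]
 [126 127 124 121 125 193 240 239 241 241 233 193 135 126 132 129 123]
 [125 127 123 110 184 249 238 188 175 196 243 250 184 110 125 128 117]
 [128 128 123 140 227 239 154  92  72  99 159 232 222 139 124 127 123]
 [130 130 121 184 244 204  86  75  80  67  71 191 242 181 123 124 122]
 [129 128 122 192 249 199  76  97 102  84  55 182 243 185 121 127 124]
 [125 126 120 165 238 213  92  77  94  80 103 209 240 175 125 127 119]
 [132 128 126 142 223 251 182  41  14  71 190 246 217 140 124 127 122]
 [146 125 125 115 156 237 249 234 230 235 247 231 158 123 130 128 120]
 [153 127 124 1
[... 1201 characters left out ...]
  89  84  70  49  56  70  76]
 [101  77  70 113 134  92  56  69  72  70  77 118 143 140 136 130]
 [ 88  79 114 160 156 100  59  89  94  79  87 139 167 165 159 159]
 [ 76 114 152 164 173 129  59  74  83  70  92 144 161 159 160 160]
 [116 154 164 167 175 137  81  86  92  74 123 169 168 160 159 156]
 [155 165 161 135 153 170 139 115  95  81 155 185 160 159 157 158]
 [166 162 164 127 111 134 146 155 148 141 141 140 146 158 159 160]
 [161 158 161 155 134  99 103 125 120 120 107 123 154 160 159 155]
 [165 163 160 162 158 148 136 140 136 136 142 150 164 158 155 158]
 [189 181 162 162 161 161 161 161 163 161 160 160 158 159 159 161]
 [134 142 155 166 161 161 162 163 164 164 160 159 159 159 159 162]]
```

View pics/w5.png

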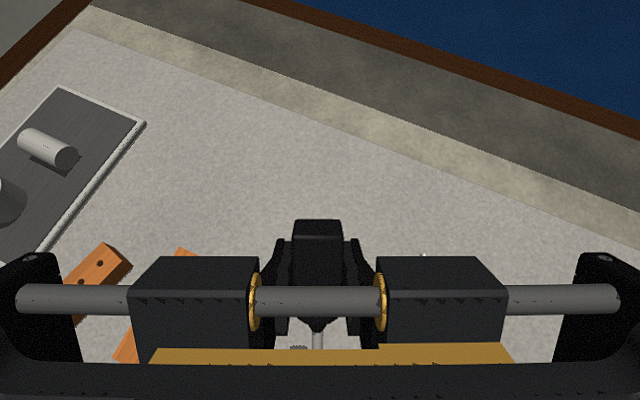

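Emit:
{"name": "step_arm", "arguments": {"rows": [[-0.0005, 0.0009, -0.0011, 0, 0, 0], [-0.0069, -0.0033, -0.0064, 0, 0, 0], [-0.0069, -0.0033, -0.0064, 0, 0, 0], [-0.0069, -0.0033, -0.0064, 0, 0, 0], [-0.0069, -0.0033, -0.0064, 0, 0, 0], [-0.0069, -0.0033, -0.0064, 0, 0, 0], [0, 0, 0, 0, 0, 0], [0, 0, 0, 0, 0, 0]]}}

```text
time: 22.68
position: [0.576, 0.0999, 0.4138]
tool_rot: [0.917, 0.206, 0.334, -0.076]
ft_force: [0.1, -0.9, -1.3]
grip_width: 0.0238
grip_force: 30.0
```

```bash
python3 d5.py
```

```text
[0.576  0.0999 0.4138] [[0.6923, 0.4286, 0.5806], [0.3277, -0.9035, 0.2761], [0.6429, -0.0009, -0.766]] [-0.09  0.4   1.74  0.76  0.5   0.45] 22.675
expected dipx [-0.692 -0.328 -0.643] grip [0.6769 0.1479 0.2807] tip [0.6007 0.1119 0.2099]
scene 2
 mouth pts 48 h med 0.0005 y [-0.0092  0.0043  0.0173] e2 [-0.013  -0.0035  0.0077]
side 42
 dir [-0.692 -0.326 -0.644]  centre offs (s,lat y,toolz) 0.0771 0.0026 -0.0021 smax 0.1106
 view dir in (y,z) 0.65 -0.76
 mouth pts 21 h med -0.0043 y [-0.0173 -0.0113  0.0045] e2 [-0.0026  0.0081  0.0134]
```

Emit:
{"name": "step_arm", "arguments": {"rows": [[-0.0069, -0.0033, -0.0064, 0, 0, 0], [-0.0069, -0.0033, -0.0064, 0, 0, 0], [-0.0069, -0.0033, -0.0064, 0, 0, 0], [-0.0035, -0.0016, -0.0032, 0, 0, 0], [0, 0, 0, 0, 0, 0]]}}

```text
time: 23.4
position: [0.5517, 0.0885, 0.3912]
tool_rot: [0.917, 0.206, 0.333, -0.076]
ft_force: [0.8, -0.4, -0.4]
grip_width: 0.024
grip_force: 30.0
```

Emit:
{"name": "step_arm", "arguments": {"rows": [[-0.0069, -0.0033, -0.0064, 0, 0, 0], [-0.0069, -0.0033, -0.0064, 0, 0, 0], [-0.0069, -0.0033, -0.0064, 0, 0, 0], [-0.0069, -0.0033, -0.0064, 0, 0, 0], [-0.0035, -0.0016, -0.0032, 0, 0, 0], [0, 0, 0, 0, 0, 0]]}}

```text
time: 24.15
position: [0.5208, 0.0737, 0.3626]
tool_rot: [0.917, 0.206, 0.334, -0.076]
ft_force: [0.5, 0.8, -0.6]
grip_width: 0.0236
grip_force: 30.0
```

Emit:
{"name": "step_arm", "arguments": {"rows": [[-0.0035, -0.0016, -0.0032, 0, 0, 0], [-0.0035, -0.0016, -0.0032, 0, 0, 0], [-0.0021, -0.001, -0.0019, 0, 0, 0], [-0.0021, -0.001, -0.0019, 0, 0, 0], [0, 0, 0, 0, 0, 0]]}}

```text
time: 24.78
position: [0.5092, 0.0685, 0.3521]
tool_rot: [0.917, 0.206, 0.333, -0.076]
ft_force: [-0.6, 0.3, -0.7]
grip_width: 0.0235
grip_force: 30.0
```

Emit:
{"name": "step_arm", "arguments": {"rows": [[-0.0014, -0.0007, -0.0013, 0, 0, 0], [-0.0014, -0.0007, -0.0013, 0, 0, 0], [0, 0, 0, 0, 0, 0]]}}

```text
time: 25.15
position: [0.5068, 0.0672, 0.3498]
tool_rot: [0.917, 0.206, 0.334, -0.076]
ft_force: [1.3, 0.9, -0.2]
grip_width: 0.0235
grip_force: 30.0
```

Emit:
{"name": "step_arm", "arguments": {"rows": [[-0.0007, -0.0003, -0.0006, 0, 0, 0], [0, 0, 0, 0, 0, 0]]}}

```text
time: 25.4
position: [0.5066, 0.067, 0.3497]
tool_rot: [0.916, 0.206, 0.334, -0.076]
ft_force: [4.0, 3.6, 2.0]
grip_width: 0.024
grip_force: 30.0
```

Emit:
{"name": "step_arm", "arguments": {"rows": [[-0.0007, -0.0003, -0.0006, 0, 0, 0], [0, 0, 0, 0, 0, 0]]}}

```text
time: 25.65
position: [0.5064, 0.0669, 0.3496]
tool_rot: [0.916, 0.207, 0.335, -0.076]
ft_force: [5.8, 4.7, 3.1]
grip_width: 0.0237
grip_force: 30.0
```

Emit:
{"name": "step_arm", "arguments": {"rows": [[-0.0004, -0.0002, -0.0004, 0, 0, 0], [0, 0, 0, 0, 0, 0]]}}

```text
time: 25.9
position: [0.5062, 0.0668, 0.3494]
tool_rot: [0.916, 0.207, 0.336, -0.076]
ft_force: [5.3, 4.3, 3.0]
grip_width: 0.0237
grip_force: 30.0
```

Emit:
{"name": "step_arm", "arguments": {"rows": [[-0.0007, -0.0003, -0.0006, 0, 0, 0], [-0.0007, -0.0003, -0.0006, 0, 0, 0], [0, 0, 0, 0, 0, 0], [0, 0, 0, 0, 0, 0]]}}

```text
time: 26.4
position: [0.5058, 0.0665, 0.3491]
tool_rot: [0.915, 0.207, 0.337, -0.077]
ft_force: [7.8, 8.3, 5.7]
grip_width: 0.0237
grip_force: 30.0
```

```bash
python3 d5.py | head -3; python3 - <<'E'
import cv2,numpy as np,pickle
from h import *
a=cv2.imread("pics/scene5.png");b=cv2.imread("pics/side5.png")
cv2.imwrite("pics/c6.png",np.hstack([cv2.resize(a[160:220,315:375],(400,400),interpolation=cv2.INTER_CUBIC),cv2.resize(b[140:200,280:340],(400,400),interpolation=cv2.INTER_CUBIC)]))
print(get_obs()["ft_force"])
E
```

```text
[0.5058 0.0665 0.3491] [[0.6875, 0.4302, 0.5851], [0.3266, -0.9027, 0.28], [0.6486, -0.0014, -0.7611]] [-0.18  0.42  1.98  1.26  0.41 -0.17] 26.4
expected dipx [-0.687 -0.327 -0.649] grip [0.6075 0.1151 0.2169] tip [0.5319 0.0792 0.1455]
scene 38
[7.55552933 7.13591766 4.56373872]
```

View pics/c6.png

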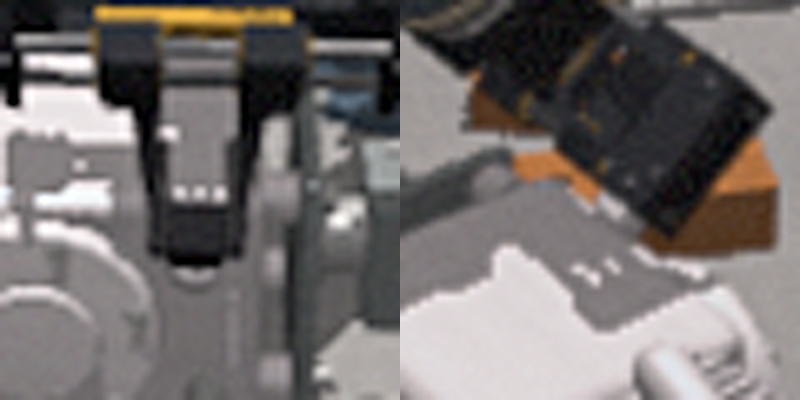

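Emit:
{"name": "step_arm", "arguments": {"rows": [[-0.0014, -0.0007, -0.0013, 0, 0, 0], [-0.0014, -0.0007, -0.0013, 0, 0, 0], [0, 0, 0, 0, 0, 0], [0, 0, 0, 0, 0, 0]]}}

```text
time: 27.0
position: [0.505, 0.0657, 0.3485]
tool_rot: [0.914, 0.207, 0.34, -0.078]
ft_force: [13.1, 12.6, 9.2]
grip_width: 0.0238
grip_force: 30.0
```

Emit:
{"name": "step_arm", "arguments": {"rows": [[-0.0, 0.0, 0.0, 0, 0, 0], [0.0035, 0.0016, 0.0032, 0, 0, 0], [0.0035, 0.0016, 0.0032, 0, 0, 0], [0.0069, 0.0033, 0.0064, 0, 0, 0], [0.0069, 0.0033, 0.0064, 0, 0, 0], [0.0069, 0.0033, 0.0064, 0, 0, 0], [0.0069, 0.0033, 0.0064, 0, 0, 0], [0.0069, 0.0033, 0.0064, 0, 0, 0], [0.0069, 0.0033, 0.0064, 0, 0, 0]]}}

```text
time: 28.12
position: [0.5483, 0.0872, 0.388]
tool_rot: [0.917, 0.206, 0.332, -0.075]
ft_force: [-0.5, 0.0, -1.3]
grip_width: 0.0237
grip_force: 30.0
```

Emit:
{"name": "step_arm", "arguments": {"rows": [[0.0069, 0.0033, 0.0064, 0, 0, 0], [0.0069, 0.0033, 0.0064, 0, 0, 0], [0.0069, 0.0033, 0.0064, 0, 0, 0], [0.0069, 0.0033, 0.0064, 0, 0, 0], [0.0069, 0.0033, 0.0064, 0, 0, 0], [0.0069, 0.0033, 0.0064, 0, 0, 0], [0.0069, 0.0033, 0.0064, 0, 0, 0], [0, 0, 0, 0, 0, 0]]}}

```text
time: 29.12
position: [0.5971, 0.1102, 0.4332]
tool_rot: [0.917, 0.206, 0.333, -0.075]
ft_force: [-0.1, 0.8, -1.0]
grip_width: 0.0234
grip_force: 30.0
```

```bash
python3 d5.py
```

```text
[0.5971 0.1102 0.4332] [[0.6931, 0.4288, 0.5795], [0.3285, -0.9034, 0.2756], [0.6417, -0.0007, -0.767]] [-0.07  0.4   1.67  0.66  0.54  0.58] 29.125
expected dipx [-0.693 -0.329 -0.642] grip [0.6978 0.1581 0.2999] tip [0.6215 0.122  0.2293]
scene 4
 mouth pts 54 h med 0.0005 y [-0.0091  0.0056  0.0173] e2 [-0.0127 -0.0006  0.0111]
side 41
 dir [-0.7   -0.349 -0.623]  centre offs (s,lat y,toolz) 0.0774 0.002 -0.0017 smax 0.1116
 view dir in (y,z) 0.65 -0.75
 mouth pts 21 h med -0.0043 y [-0.0156 -0.0102  0.0054] e2 [-0.0077  0.01    0.0155]
```

Emit:
{"name": "step_arm", "arguments": {"rows": [[0.008, 0.005, 0.008, 0, 0, 0], [0.012, 0.015, 0.008, 0, 0, 0], [0.015, 0.02, 0.008, -1.72, 3.61, 0], [0.015, 0.025, 0.006, -1.72, 3.61, 0], [0.015, 0.025, 0, -1.72, 3.61, 0], [0.015, 0.025, 0, -1.72, 3.61, 0], [0.012, 0.015, 0, -1.72, 3.61, 0], [0.008, 0.01, 0, -1.72, 3.61, 0], [0, 0, 0, -1.72, 3.61, 0], [0, 0, 0, -1.72, 3.61, 0], [0, 0, 0, -1.72, 3.61, 0], [0, 0, 0, -1.2, 2.5, 0]]}}

```text
time: 30.72
position: [0.6971, 0.2501, 0.4625]
tool_rot: [0.976, 0.22, 0.008, -0.002]
ft_force: [0.4, -0.0, -0.6]
grip_width: 0.0234
grip_force: 30.0
```

Emit:
{"name": "step_arm", "arguments": {"rows": [[0, 0, 0, 0, 0, 0], [0, 0, 0, 0, 0, 0], [0, 0, 0, 0, 0, 0], [0, 0, 0, 0, 0, 0]]}}

```text
time: 31.22
position: [0.6972, 0.2504, 0.4639]
tool_rot: [0.976, 0.22, 0.011, -0.002]
ft_force: [-0.3, 0.1, -0.7]
grip_width: 0.0234
grip_force: 30.0
```

```bash
python3 d5.py; python3 - <<'E'
from h import *
import pickle
for n in ["scene","side"]:
    o,c,T,W=pickle.load(open(n+"5.pkl","rb"));P=W.reshape(-1,3);P=P[~np.isnan(P).any(1)]
    q=P[np.hypot(P[:,0]-.443,P[:,1]-.171)<.012];q=q[q[:,2]>.2];print("pin top",len(q),np.percentile(q[:,2],95) if len(q) else 0)
E
```

```text
[0.6972 0.2504 0.4639] [[0.9033, 0.4285, 0.0196], [0.4284, -0.9035, 0.0092], [0.0217, 0.0001, -0.9998]] [0.19 0.64 1.04 0.01 1.44 1.32] 31.225
expected dipx [-0.903 -0.428 -0.022] grip [0.7006 0.252  0.2902] tip [0.6012 0.2049 0.2878]
scene 26
 dir [-0.904 -0.427 -0.031]  centre offs (s,lat y,toolz) 0.0745 0.0001 -0.003 smax 0.102
 view dir in (y,z) 0.1 -0.5
 mouth pts 64 h med 0.0001 y [-0.0091  0.004   0.0173] e2 [-0.013   0.0003  0.0136]
side 36
 dir [-0.906 -0.422 -0.022]  centre offs (s,lat y,toolz) 0.0775 0.0022 -0.0001 smax 0.1116
 view dir in (y,z) 0.67 -0.49
 mouth pts 21 h med -0.0043 y [-0.0154 -0.0091  0.0029] e2 [-0.0056  0.0081  0.0149]
pin top 29 0.2272269392360273
pin top 52 0.6360169273231514
```

Emit:
{"name": "step_arm", "arguments": {"rows": [[0, 0, 0, -0.2, 0.5, 0], [0, 0, 0, 0, 0, 0], [0, 0, 0, 0, 0, 0], [0, 0, 0, 0, 0, 0], [0, 0, 0, 0, 0, 0], [0, 0, 0, 0, 0, 0]]}}

```text
time: 32.08
position: [0.6973, 0.2504, 0.4639]
tool_rot: [0.976, 0.22, 0.006, -0.002]
ft_force: [0.2, -0.5, 0.4]
grip_width: 0.0236
grip_force: 30.0
```

```bash
python3 d5.py | grep -E "expected|dir \["; python3 -c "
from rig import hand_in,get_obs
import numpy as np
print(np.abs(get_obs()['joint_velocities']).max());print(hand_in())"
```

```text
expected dipx [-0.903 -0.429 -0.012] grip [0.6991 0.2514 0.2901] tip [0.5997 0.2043 0.2887]
 dir [-0.908 -0.419 -0.024]  centre offs (s,lat y,toolz) 0.0721 0.0 -0.0034 smax 0.1031
 dir [-0.901 -0.433 -0.013]  centre offs (s,lat y,toolz) 0.0774 0.0021 0.0004 smax 0.1117
0.0019919542382856913
the job is handed in; nothing more can be done
None
```

I handed the job in at about 32 s. The lock pin is seated with its shoulder on the housing. The dipstick went in until its collar stopped on the mouth and was drawn right out. The arm is holding it steady, within about 1.5° of level with the tip slightly down, about 0.29 m above the bench.

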